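# Cock and fire the spring-hammer shock tester

### The arm

A 6-joint arm with a two-finger parallel gripper is mounted at the origin on the work surface. World frame = base frame: x ahead of the robot, y to its left, z up, the work surface at z = 0. Lengths are in mm, angles in rad, forces in N, time in s.
With the tool pointing down it reaches from about 350 to 925 mm from the base axis. Payload 6.4 kg.
Tool frame: the origin (TCP) lies between the finger pads; the fingertips stand 19 mm ahead of it and the grasp point (between the pads) is the TCP (ctrl.nose_length is the distance from the TCP to the fingertips, in mm); z points along the fingers, y is the line along which they close (so a half turn about z gives the same grasp; the last joint's range is limited). The gripper opens to 94 mm and grips with 3 to 60 N. Pads are 16 mm wide; open, the fingers measure 119 mm over their backs; the gripper's body (75 mm by 177 mm) begins 78 mm behind the grasp point.
Start: joints at [-1.349, 0.245, 1.558, -0, 1.339, -0.174], TCP at [250.611, -599.757, 224.455] pointing down, gripper open.
Joint ranges: [-3.13, 3.13], [-1.02, 2.26], [0.13, 2.54], [-0.95, 4.09], [0.21, 2.88], [-2.74, 2.74]. Speed limits (rad/s): [2.57, 2.57, 3.14, 3.14, 3.14, 3.14].

### API

Orientations are given as a rotation vector (axis times angle).
In Python, from station import status, eyes, ctrl gives the robot as it stands.
- The arm moves only by the tool drive_tool, never from a script. Its arguments are lists of equal length, an entry for each row: "travel": the shift along the tool's x, y, z in cm, a list of three; "dr": the turn, a rotation vector about the tool's x, y, z in rad, a list of three; "gripper": the opening, from 0 (shut) to 1 (fully open). In form: {"travel": [[tx, ty, tz], ...], "dr": [[rx, ry, rz], ...], "gripper": [gripper, ...]}. A call has 1 to 5 rows; each row shifts and turns the commanded pose from where the row before left it, along the tool's axes as they then stand; what a row does not reach is not made up. A row lasts 1/12 s, in which the tool goes at most 41.7 mm and 7.16 degrees, less where a joint would pass 70% of its speed; a pose out of reach is approached as far as the arm can. A call is refused whole if a number of a shift passes 4.17 or a number of a turn 0.125, either way. A call with a gripper value outside its range is refused whole. The fingers move at their own pace and stop on an object; "grip_force" is the grip in N (left out, the last holds). Time passes only in rows, so rows that do not move let the fingers close. It gives the time, the measured TCP pose, the force, the opening and the grip force at its end, in the units of the state.
- status.read_state(): the state, without advancing time (a new reading comes with each control period).
- eyes.grab_frame(name): name is "side" or "top" or "wrist"; returns a dict with "pixels" (480x640x3 uint8, blue, green, red), "camera_matrix" (3x3 intrinsics, pixels), "dist" ([k1, k2, p1, p2, k3] as OpenCV has them; the pictures are not rectified), "world_to_cam" (4x4, takes a point from world to camera coordinates). Camera axes: x right, y down, z forward; pixel columns grow to the right and rows downward; lengths in mm; the calibration is good to about 2 mm. A picture is of the moment at which its call begins. There is no depth.
- ctrl.finish_job(): hands the job in; it is judged then, once.
The state is a dict: "clock": time; "qpos": joint angles; "qd": joint speeds; "joint_efforts": joint torques, N m; "tool_pos": TCP position; "orientation": TCP orientation; "wrist_force": force on the tool from outside, world axes, zero at the start; "ft_torque": the same for the moment, N m; "finger_gap": finger opening in mm; "gripper_force": force on a finger pad.
Only numpy, scipy, OpenCV 4.12 (cv2) and the standard library are available. Lean on these libraries where they do the work, as an engineer would, in place of code of your own. Each camera call takes 0.05 s, during which the arm holds its last target. There are 200 camera calls.

### The job

Give the sensor carriage one shock with the bench's spring-hammer tester: draw the hammer back by its post until the sear catches, without forcing it against the buffer, and let go so that it stays cocked. Then press the trigger paddle down so that this one shot knocks the carriage to its end stop, and move clear. Do not let the hammer slip before it is caught, do not touch the carriage, and leave the things lying around the tester where they are.

Things in the scene. Friction and masses are not known exactly. Their poses are not given: they have to be found in the camera images.
- tester: The tester: aluminium base plate 275 x 310 x 10 mm on the bench (x -230 to 45, y -125 to 185 mm in its frame). Origin on the bench under the hammer's upright pivot axis, z up. The resting hammer points along its -x, is drawn back towards its +y and strikes towards its -y. A dark steel bracket with sear, buffer and trigger stands at the -x, +y corner.
- hammer (a joint): Hammer angle, rad: 0 at rest, growing as drawn back (clockwise from above). Aluminium bar 14 mm wide, top at z 42 mm, with a steel roller (14 mm diameter, axis along the bar, top at z 52) at its tip, 118 mm from the pivot axis. A spring of 0.75 N m/rad draws it to 0: 9.4 N per rad at the post. Let go uncaught, it flies back and hits the carriage.
- post_top (a point): Centre of the top of the cocking post: a plain steel round post of 14 mm diameter standing on the hammer bar, 80 mm from the pivot axis, from z 42 to 95 mm. It moves with the hammer on an arc about the pivot axis.
- catch_mid (a point): Fixed point on the tester, z 50 mm, where the hammer's roller is at 0.80 rad. The bracket is clamped in an arc slot about the pivot, so the sear catches at some angle from 0.70 to 0.90 rad: feel for it. The passing roller lifts the sear's steel nose (1 to 2 N more at the post, then 2 to 6 N less), which drops behind it. The buffer is met 3 mm (at the roller) past the catch.
- buffer (a joint): How far the black rubber-faced sprung buffer is pushed in, m: 0 until the hammer's roller meets it, just past the catch. 4000 N/m at the roller, felt as 8 N more per mm at the post: a steep rise above the 7 to 8.5 N of the hammer spring is the sign that the sear has dropped. Over 2.5 mm of squeeze (about 22 N in all at the post) overloads the bracket.
- trigger_mid (a point): Fixed point on the tester, z 68 mm, 195 mm from the pivot axis, where the trigger's top centre is if the catch is at 0.80 rad. Trigger: black plastic paddle 38 (radial) x 44 x 8 mm, the sear's outer end; it always lies in line with the caught hammer arm, so up to 20 mm to either side of this point. Pressed down 3 to 10 mm with 1 to 4 N it frees the hammer; its travel ends at 14 mm.
- carriage (a joint): Travel of the sensor carriage, m: 0 at the start, next to the resting hammer's roller, 0.035 at its end stop. Black block 44 x 36 x 34 mm, top at z 49 mm (round steel sensor on it to 57 mm), on two rails along the tester's -y; friction holds it where it is. Its centre starts at x -118, y -27 mm in the tester's frame.
- adapter: A bystander: black plug-in power adapter 62 x 44 x 34 mm with two pins, origin under its middle.
- module: A bystander: grey potted module on a clear plate, 80 x 56 x 22 mm with brass studs to 28 mm, origin under its middle.
- driver: A bystander: screwdriver 160 mm long lying on the bench, origin under its middle.

How it is judged (in metres and radians):
On the way, in this order (a step that is already met when the one before it is completed fails the run):
1. the hammer stands cocked on its sear with the robot off it, the carriage not yet struck (value of joint hammer above 0.62 rad and velocity of joint hammer between -0.1 and 0.1 rad/s and contact force between each of the arm, the fingers and hammer below 0.3 N and value of joint carriage below 0.004 m), for 0.25 s.
2. the freed hammer has knocked the carriage to its end stop (value of joint carriage above 0.03 m and value of joint hammer below 0.3 rad), for 0.1 s.
At the end, for the whole second after the job is handed in: The carriage is within 5 mm of its end stop (travel over 30 mm of 35) and the hammer is back at rest, within 0.08 rad of 0 and not moving (value of joint carriage above 0.03 m and value of joint hammer between -0.08 and 0.08 rad and velocity of joint hammer between -0.1 and 0.1 rad/s); the robot touches nothing.
It fails at once if the buffer was squeezed more than 2.5 mm (hammer forced past its catch) (value of joint buffer above 0.0025 m).
It fails at once if the robot touched the carriage (contact force between any of the fingers, the arm and carriage above 0.5 N).
It fails at once if the adapter was moved more than 20 mm (distance of adapter from where it was at the start of the episode above 0.02 m).
It fails at once if the module was moved more than 20 mm (distance of module from where it was at the start of the episode above 0.02 m).
It fails at once if the driver was moved more than 20 mm (distance of driver from where it was at the start of the episode above 0.02 m).
It also fails if it takes over 70 s, if anything falls off the work surface, if the arm or the gripper's body presses on something with over 40 N, if the wrist force passes 120 N, or if a joint passes its speed limit or range.

## Working session

There is one attempt and no reset: what is moved stays moved. The work goes in short steps, Python scripts to look and compute and a tool call to move; the robot and the scene stay as the last step left them, time stands still between calls to the robot, and variables do not carry over. Pictures are saved under pics/ and viewed, at most 10 in all, crops included, and the job is handed in when it is done.

Besides the shell and the picture viewer there is one more tool, called after ">>>" as a command line: name --argument value ..., lists and objects as JSON in quotes. drive_tool: Moves the arm, as the interface text tells. Its arguments: {"type":"object","properties":{"travel":{"type":"array"},"dr":{"type":"array"},"gripper":{"type":"array"},"grip_force":{"type":"number"}},"required":["travel","dr","gripper"]}

```bash
mkdir -p pics; python3 - <<'E'
from station import status, eyes, ctrl
import cv2,numpy as np
s=status.read_state();print(s)
for n in("top","side"):
    f=eyes.grab_frame(n);cv2.imwrite(f"pics/{n}0.png",f["pixels"])
    np.savez(n+"0.npz",**f);print(n,f["camera_matrix"],f["dist"],f["world_to_cam"])
E
```

```text
{'clock': 0.0, 'qpos': array([-1.34909786e+00,  2.45791567e-01,  1.55896285e+00, -2.33792456e-05,
        1.33870101e+00, -1.74116055e-01]), 'qd': array([-5.01531625e-04, -1.33234118e-05, -9.35372417e-05,  8.59875222e-04,
        6.84225678e-04, -2.00308327e-03]), 'joint_efforts': array([-1.79453314e-04, -4.15841532e+01, -3.14605272e+01,  6.84968010e-02,
        3.32516141e-02, -1.49731104e-04]), 'tool_pos': array([ 250.48193881, -599.20561664,  223.3872302 ]), 'orientation': array([-3.07844234e+00, -6.17335537e-01,  1.05266283e-04]), 'wrist_force': array([0.64633022, 0.30741072, 0.29736923]), 'ft_torque': array([7.03870197e-06, 1.75929276e-03, 4.33888794e-02]), 'gripper_force': 0.0, 'finger_gap': 93.65425771399019}
top [[505.88323937   0.         311.32941117]
 [  0.         505.88323937 244.60551661]
 [  0.           0.           1.        ]] [-0.1305902  0.         0.         0.         0.       ] [[ 5.85394106e-03 -9.99704149e-01 -2.36081527e-02 -1.27331562e+01]
 [-9.80359287e-01 -1.08335994e-03 -1.97216873e-01  5.90877969e+02]
 [ 1.97132950e-01  2.42989677e-02 -9.80075589e-01  8.21898652e+02]
 [ 0.00000000e+00  0.00000000e+00  0.00000000e+00  1.00000000e+00]]
side [[445.66177464   0.         320.22395729]
 [  0.         445.66177464 245.67293752]
 [  0.           0.           1.        ]] [-0.07966659  0.          0.          0.          0.        ] [[ 9.98444720e-01 -5.57080317e-02 -2.18109646e-03 -5.71451418e+02]
 [-3.52940195e-02 -6.01315573e-01 -7.98231742e-01  6.55164177e+01]
 [ 4.31563919e-02  7.97067247e-01 -6.02346519e-01  8.35617621e+02]
 [ 0.00000000e+00  0.00000000e+00  0.00000000e+00  1.00000000e+00]]
```

View pics/top0.png

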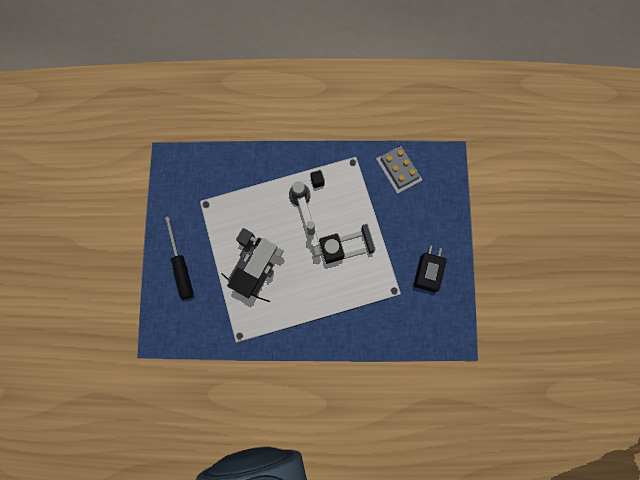

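View pics/side0.png

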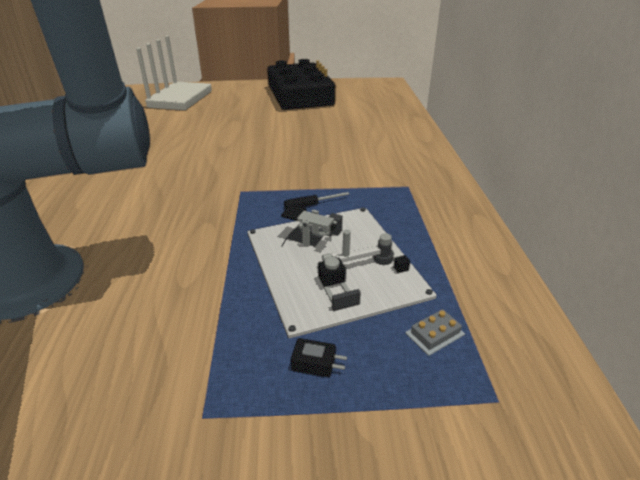

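```bash
cat > h.py <<'E'
import numpy as np,cv2
def ray(f,uv,z):
    K,d,T=f["camera_matrix"],f["dist"],f["world_to_cam"]
    p=cv2.undistortPoints(np.array(uv,float).reshape(-1,1,2),K,d).reshape(-1,2)
    R,t=T[:3,:3],T[:3,3]; c=-R.T@t
    D=np.c_[p,np.ones(len(p))]@R
    return c+D*((z-c[2])/D[:,2])[:,None]
def proj(f,P):
    T=f["world_to_cam"];return cv2.projectPoints(np.array(P,float).reshape(-1,1,3),cv2.Rodrigues(T[:3,:3])[0],T[:3,3],f["camera_matrix"],f["dist"])[0].reshape(-1,2)
M=np.array([[45,185],[45,-125],[-230,-125],[-230,185]],float)
def fit(W):
    a,b=M-M.mean(0),W-W.mean(0)
    th=np.arctan2((a[:,0]*b[:,1]-a[:,1]*b[:,0]).sum(),(a*b).sum())
    R=np.array([[np.cos(th),-np.sin(th)],[np.sin(th),np.cos(th)]])
    t=W.mean(0)-R@M.mean(0);return th,R,t,M@R.T+t-W
E
cat > a.py <<'E'
from h import *
for n in("top","side"):
    f=dict(np.load(n+"0.npz"));im=f["pixels"].astype(int)
    m=((im.min(2)>115)&(im.max(2)-im.min(2)<30)).astype(np.uint8)*255
    m[:130 if n=="top" else 180]=0
    m=cv2.morphologyEx(m,cv2.MORPH_OPEN,np.ones((5,5)))
    c=max(cv2.findContours(m,0,2)[0],key=cv2.contourArea)
    h=cv2.convexHull(c)
    q=cv2.approxPolyN(h,4,ensure_convex=True).reshape(-1,2).astype(float)
    print(n,q.tolist())
    W=ray(f,q,10)[:,:2]
    best=min((fit(np.roll(W[::s],k,0)) for k in range(4) for s in(1,-1)),key=lambda r:abs(r[3]).sum()+(1000 if abs(r[0])>1.5 else 0))
    th,R,t,res=best;print(th,t,res.round(1).tolist())
    w=lambda x,y,z:[*(R@[x,y]+t),z]
    pt=lambda r,a,z:w(-r*np.cos(a),r*np.sin(a),z)
    P={"piv":w(0,0,42),"post":pt(80,0,95),"tip":pt(118,0,52),"catch":pt(118,.8,50),"trig":pt(195,.8,68),"car":w(-118,-27,57)}
    big=cv2.resize(f["pixels"],None,fx=4,fy=4,interpolation=cv2.INTER_CUBIC)
    for k,v in P.items():
        u=proj(f,v)[0];print(k,np.round(v,1),u.round(1));cv2.drawMarker(big,tuple(int(x*4+2) for x in u),(0,0,255),0,12,1)
    x0,y0=(200,160) if n=="top" else (270,180)
    cv2.imwrite(f"pics/{n}1.png",big[y0*4:y0*4+600,x0*4:x0*4+800])
E
python3 a.py
```

```text
top [[401.0, 294.0], [235.0, 342.0], [199.0, 200.0], [356.0, 156.0]]
0.2855582809990197 [695.46445784  13.41991549] [[-0.3, -0.6], [0.2, 0.0], [0.1, 0.6], [-0.0, -0.1]]
piv [695.5  13.4  42. ] [298.6 190. ]
post [618.7  -9.1  95. ] [310.  224.1]
tip [582.2 -19.8  52. ] [316.6 250.2]
catch [592.7  71.5  50. ] [264.9 244.5]
trig [525.7 109.4  68. ] [240.7 280.9]
car [589.8 -45.7  57. ] [331.5 245.4]
side [[462.0, 290.0], [289.0, 338.0], [247.0, 230.0], [306.0, 219.0]]
0.4691288274541028 [673.35319739  20.67492541] [[79.9, 44.9], [-53.8, 15.2], [12.3, -15.3], [-38.4, -44.8]]
piv [673.4  20.7  42. ] [372.  243.5]
post [602.  -15.5  95. ] [337.3 233.2]
tip [568.1 -32.7  52. ] [318.8 258.8]
catch [561.8  59.   50. ] [313.1 230.6]
trig [488.9  84.   68. ] [275.8 217.2]
car [580.3 -56.8  57. ] [326.5 264.9]
```

View pics/top1.png

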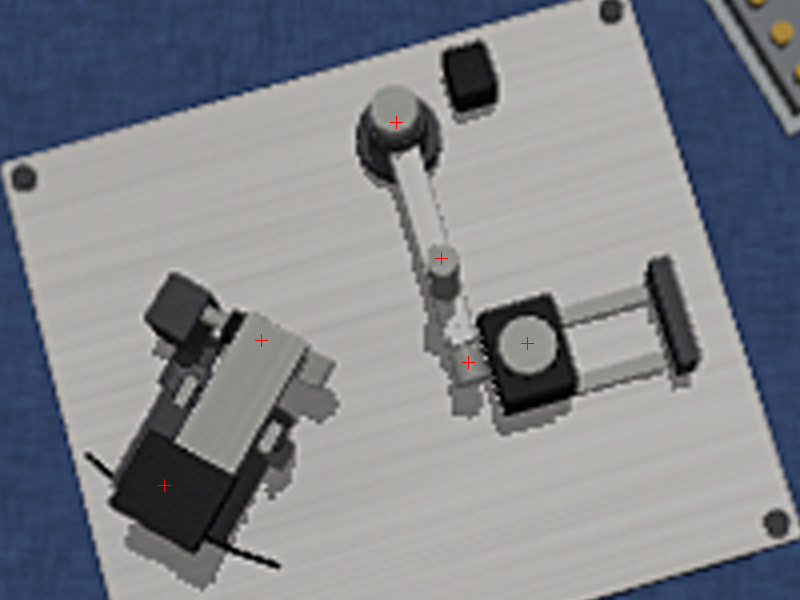

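View pics/side1.png

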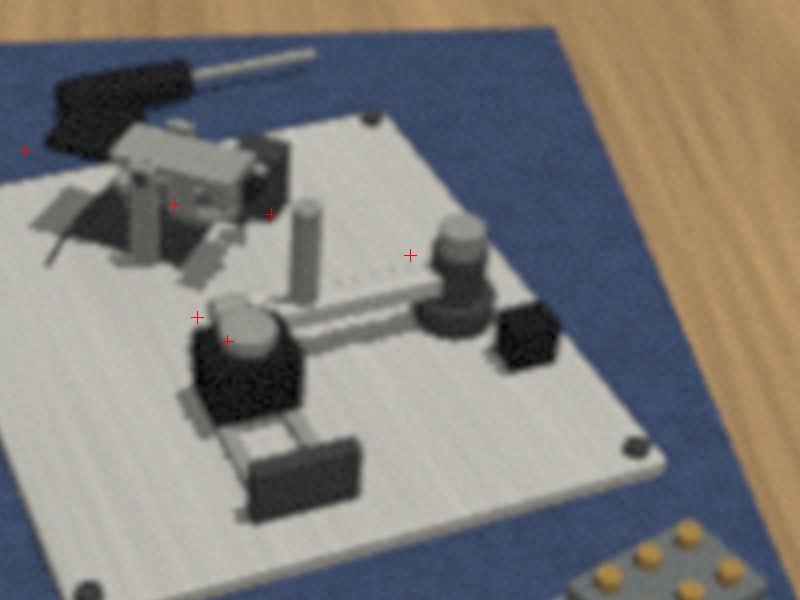

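```bash
cat > b.py <<'E'
from h import *
f=dict(np.load("top0.npz"));th,R,t=0.28556,None,np.array([695.46,13.42])
R=np.array([[np.cos(th),-np.sin(th)],[np.sin(th),np.cos(th)]])
def tf(u,z):
    p=(ray(f,u,z)[:,:2]-t)@R
    return np.c_[p,np.hypot(*p.T),np.arctan2(p[:,1],-p[:,0])].round(3)
px=lambda l:[((x-1.5)/4+200,(y-1.5)/4+160) for x,y in l]
print("trig",tf(px([(150,430),(240,470),(195,552),(112,505),(174,489)]),68))
print("beam",tf(px([(250,312),(305,343),(178,442),(238,470)]),68))
print("buffer block",tf(px([(175,272),(215,300),(150,312),(190,345)]),60))
print("nose",tf(px([(320,365)]),50))
b=cv2.GaussianBlur(f["pixels"],(0,0),.7).max(2);m=(b<48).astype(np.uint8);m[:265]=0;m[300:]=0;m[:,:222]=0;m[:,264:]=0
m=cv2.morphologyEx(m,cv2.MORPH_OPEN,np.ones((7,7)))
c=max(cv2.findContours(m,0,2)[0],key=cv2.contourArea);r=cv2.minAreaRect(c);print(r);print(tf([r[0]],68));print(tf(cv2.boxPoints(r),68))
print("post",tf(px([(442,258)]),95))
E
python3 b.py
python3 - <<'E'
from scipy.spatial.transform import Rotation as Q
from station import status
print(Q.from_rotvec(status.read_state()["orientation"]).as_matrix().round(3))
E
```

```text
trig [[-111.095  139.933  178.671    0.9  ]
 [-138.604  107.036  175.123    0.658]
 [-167.178  134.566  214.608    0.678]
 [-137.932  163.794  214.134    0.871]
 [-138.65   136.378  194.481    0.777]]
beam [[ -73.154   85.109  112.228    0.861]
 [ -93.08    65.754  113.963    0.615]
 [-119.503  129.598  176.285    0.826]
 [-138.366  107.861  175.44     0.662]]
buffer block [[-44.474 112.801 121.252   1.195]
 [-61.68   98.996 116.639   1.014]
 [-58.807 127.908 140.778   1.14 ]
 [-78.052 114.65  138.697   0.973]]
nose [[-100.513   62.654  118.441    0.557]]
((244.89370727539062, 283.1019592285156), (30.273521423339844, 22.26268196105957), 27.758541107177734)
[[-141.531  133.987  194.893    0.758]]
[[-137.354  165.983  215.445    0.879]
 [-109.327  140.268  177.842    0.909]
 [-145.71   102.111  177.927    0.611]
 [-173.302  127.837  215.351    0.636]]
post [[-8.0016e+01 -2.2000e-01  8.0016e+01 -3.0000e-03]]
[[ 0.923  0.386 -0.   ]
 [ 0.386 -0.923  0.002]
 [ 0.    -0.002 -1.   ]]
```

>>> drive_tool --travel '[[3.15,-2.24,0],[3.15,-2.24,0],[3.15,-2.24,0],[3.15,-2.24,0],[3.15,-2.24,0]]' --dr '[[0,0,0],[0,0,0],[0,0,0],[0,0,0],[0,0,0]]' --gripper '[0.4,0.4,0.4,0.4,0.4]' --grip_force 20

```text
clock: 0.52
tool_pos: [353.2, -433.8, 223.9]
orientation: [-3.08, -0.617, 0.0]
wrist_force: [1.1, -0.3, 1.5]
finger_gap: 64.2
gripper_force: 0.0
```

>>> drive_tool --travel '[[3.15,-2.24,0],[3.15,-2.24,0],[3.15,-2.24,0],[3.15,-2.24,0],[3.15,-2.24,0]]' --dr '[[0,0,0],[0,0,0],[0,0,0],[0,0,0],[0,0,0]]' --gripper '[0.4,0.4,0.4,0.4,0.4]'

```text
clock: 0.93
tool_pos: [455.3, -269.7, 224.1]
orientation: [-3.08, -0.617, 0.0]
wrist_force: [0.7, -0.3, -0.1]
finger_gap: 38.1
gripper_force: 0.0
```

>>> drive_tool --travel '[[3.15,-2.24,0],[3.15,-2.24,0],[3.15,-2.24,0],[3.15,-2.24,0],[3.15,-2.24,0]]' --dr '[[0,0,0],[0,0,0],[0,0,0],[0,0,0],[0,0,0.11]]' --gripper '[0.4,0.4,0.4,0.4,0.4]'

```text
clock: 1.35
tool_pos: [557.5, -105.6, 224.1]
orientation: [-3.11, -0.445, 0.001]
wrist_force: [0.2, -1.1, 0.4]
finger_gap: 37.7
gripper_force: 0.0
```

>>> drive_tool --travel '[[2.86,-2.52,0],[2.86,-2.52,0],[2.86,-2.51,0],[0,0,3.5],[0,0,3.5]]' --dr '[[0,0,0],[0,0,0],[0,0,0],[0,0,0],[0,0,0]]' --gripper '[0.4,0.4,0.4,0.4,0.4]'

```text
clock: 1.77
tool_pos: [620.5, -9.1, 155.8]
orientation: [3.107, 0.453, 0.008]
wrist_force: [0.3, 0.1, -1.7]
finger_gap: 37.6
gripper_force: 0.0
```

```bash
python3 - <<'E'
from station import status, eyes
from h import *
f=eyes.grab_frame("wrist");im=f["pixels"]
p=[618.7,-9.1,95];u=proj(f,p)[0];print(u,status.read_state()["tool_pos"])
cv2.drawMarker(im,tuple(int(x) for x in u),(0,0,255),0,12,1);cv2.imwrite("pics/w0.png",im)
E
```

```text
[318.31279869 274.54363704] [614.08509144  -8.92199475 145.53748638]
```

View pics/w0.png

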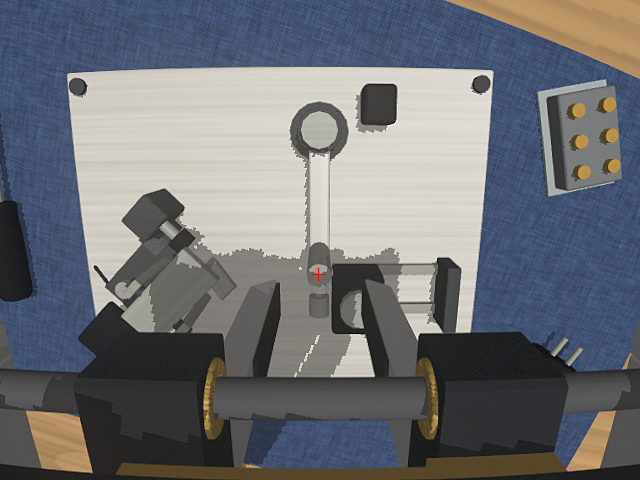

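>>> drive_tool --travel '[[0,0,0],[0,0,0],[0,0,0]]' --dr '[[0,0,0],[0,0,0],[0,0,0]]' --gripper '[0.4,0.4,0.4]'

```text
clock: 2.07
tool_pos: [619.3, -11.6, 156.9]
orientation: [3.109, 0.446, 0.005]
wrist_force: [-0.7, -0.0, 0.7]
finger_gap: 37.8
gripper_force: 0.0
```

>>> drive_tool --travel '[[0,0,1.5],[0,0,2.0],[0,0,2.0],[0,0,1.0],[0,0,0.3]]' --dr '[[0,0,0],[0,0,0],[0,0,0],[0,0,0],[0,0,0]]' --gripper '[0.4,0.4,0.4,0.4,0.4]'

```text
clock: 2.48
tool_pos: [617.9, -11.3, 86.3]
orientation: [-3.11, -0.446, 0.001]
wrist_force: [0.3, -0.1, -0.7]
finger_gap: 37.3
gripper_force: 0.0
```

>>> drive_tool --travel '[[0,0,0],[0,0,0],[0,0,0]]' --dr '[[0,0,0],[0,0,0],[0,0,0]]' --gripper '[0.4,0.4,0.4]'

```text
clock: 2.73
tool_pos: [619.3, -11.2, 88.3]
orientation: [3.109, 0.447, 0.005]
wrist_force: [0.1, -0.9, -1.5]
finger_gap: 38.0
gripper_force: 0.0
```

```bash
python3 -c "
from station import status
s=status.read_state();print(s)"
```

```text
{'clock': 2.7333, 'qpos': array([-2.00924889e-01,  3.26364712e-01,  1.72526284e+00,  1.65069771e-05,
        1.08690357e+00,  1.08416791e+00]), 'qd': array([ 0.00042552,  0.00261935,  0.00194646,  0.00268521, -0.00121076,
        0.00154048]), 'joint_efforts': array([-3.67598562e-02, -4.07467067e+01, -2.75172776e+01,  4.20658523e-02,
       -5.42146002e-02, -4.08480929e-06]), 'tool_pos': array([619.29330787, -11.21775456,  88.33378332]), 'orientation': array([3.10858321, 0.44709995, 0.00453393]), 'wrist_force': array([ 0.1400243 , -0.90028767, -1.5329769 ]), 'ft_torque': array([-0.04385668, -0.01319726, -0.01690582]), 'gripper_force': 0.0, 'finger_gap': 37.995222787998635}
```

>>> drive_tool --travel '[[0,-0.2,0],[0,0,0],[0,0,0],[0,0,0],[0,0,0]]' --dr '[[0,0,0],[0,0,0],[0,0,0],[0,0,0],[0,0,0]]' --gripper '[0.25,0.1,0.1,0.1,0.1]' --grip_force 20

```text
clock: 3.15
tool_pos: [617.6, -9.0, 86.7]
orientation: [3.109, 0.448, 0.0]
wrist_force: [-0.3, -0.3, 1.1]
finger_gap: 13.2
gripper_force: 20.0
```

>>> drive_tool --travel '[[0,0,0],[0,0,0],[0,0,0]]' --dr '[[0,0,0],[0,0,0],[0,0,0]]' --gripper '[0.1,0.1,0.1]'

```text
clock: 3.4
tool_pos: [617.7, -9.1, 86.7]
orientation: [3.109, 0.447, 0.0]
wrist_force: [-0.2, 0.3, 2.8]
finger_gap: 13.4
gripper_force: 20.0
```

>>> drive_tool --travel '[[0.01,-0.4,0],[0.01,-0.4,0],[0.01,-0.4,0],[0.01,-0.4,0],[0.01,-0.4,0]]' --dr '[[0,0,0.05],[0,0,0.05],[0,0,0.05],[0,0,0.05],[0,0,0.05]]' --gripper '[0.1,0.1,0.1,0.1,0.1]'

```text
clock: 3.82
tool_pos: [614.5, 10.4, 86.7]
orientation: [3.14, 0.053, 0.001]
wrist_force: [0.1, -2.0, 1.9]
finger_gap: 13.4
gripper_force: 20.0
```

```bash
cat > s.py <<'E'
import numpy as np
from scipy.spatial.transform import Rotation as Q
from station import status
s=status.read_state();th=.28556
R=np.array([[np.cos(th),-np.sin(th)],[np.sin(th),np.cos(th)]])
p=R.T@(s["tool_pos"][:2]-[695.46,13.42]);a=np.arctan2(p[1],-p[0])
m=Q.from_rotvec(s["orientation"]).as_matrix();F=R.T@s["wrist_force"][:2]
tan=np.array([np.sin(a),np.cos(a)]);rad=np.array([-np.cos(a),np.sin(a)])
print("t %.2f r %.1f ang %.3f yaw %.3f z %.1f | Fdraw-back-resist %.2f Frad %.2f Fz %.1f tz %.2f gap %.1f"%(s["clock"],np.hypot(*p),a,th-np.arctan2(m[1,0],m[0,0]),s["tool_pos"][2],-F@tan,F@rad,s["wrist_force"][2],s["ft_torque"][2],s["finger_gap"]))
E
python3 s.py
```

```text
t 3.82 r 81.1 ang 0.248 yaw 0.252 z 86.7 | Fdraw-back-resist 2.01 Frad -0.03 Fz 1.9 tz 0.04 gap 13.4
```

>>> drive_tool --travel '[[0.01,-0.4,0],[0.01,-0.4,0],[0.01,-0.4,0],[0.01,-0.4,0],[0.01,-0.4,0]]' --dr '[[0,0,0.05],[0,0,0.05],[0,0,0.05],[0,0,0.05],[0,0,0.05]]' --gripper '[0.1,0.1,0.1,0.1,0.1]'

```text
clock: 4.23
tool_pos: [616.0, 29.9, 86.7]
orientation: [3.121, -0.339, -0.0]
wrist_force: [-1.3, -3.0, 3.1]
finger_gap: 13.6
gripper_force: 20.0
```

>>> drive_tool --travel '[[0.01,-0.4,0],[0.01,-0.4,0],[0.0,-0.24,0],[0.0,-0.16,0],[0,0,0]]' --dr '[[0,0,0.05],[0,0,0.05],[0,0,0.03],[0,0,0.02],[0,0,0]]' --gripper '[0.1,0.1,0.1,0.1,0.1]'

```text
clock: 4.65
tool_pos: [619.1, 40.7, 86.6]
orientation: [3.086, -0.568, -0.002]
wrist_force: [-2.3, -4.3, 3.8]
finger_gap: 13.8
gripper_force: 20.0
```

```bash
python3 s.py
```

```text
t 4.65 r 81.1 ang 0.629 yaw 0.650 z 86.6 | Fdraw-back-resist 4.80 Frad 0.70 Fz 3.8 tz 0.06 gap 13.8
```

>>> drive_tool --travel '[[0,-0.08,0],[0,-0.08,0],[0,-0.08,0],[0,-0.08,0],[0,0,0]]' --dr '[[0,0,0.01],[0,0,0.01],[0,0,0.01],[0,0,0.01],[0,0,0]]' --gripper '[0.1,0.1,0.1,0.1,0.1]'

```text
clock: 5.07
tool_pos: [620.1, 43.5, 86.7]
orientation: [3.074, -0.629, -0.002]
wrist_force: [-3.6, -5.7, 4.3]
finger_gap: 13.5
gripper_force: 20.0
```

```bash
python3 s.py
```

```text
t 5.07 r 81.1 ang 0.665 yaw 0.689 z 86.7 | Fdraw-back-resist 6.64 Frad 1.18 Fz 4.3 tz 0.12 gap 13.5
```

>>> drive_tool --travel '[[0,-0.08,0],[0,-0.08,0],[0,0,0]]' --dr '[[0,0,0.01],[0,0,0.01],[0,0,0]]' --gripper '[0.1,0.1,0.1]'

```text
clock: 5.32
tool_pos: [620.8, 45.1, 86.7]
orientation: [3.068, -0.66, -0.002]
wrist_force: [-2.7, -4.3, 4.0]
finger_gap: 12.9
gripper_force: 20.0
```

```bash
python3 s.py
```

```text
t 5.32 r 81.1 ang 0.687 yaw 0.709 z 86.7 | Fdraw-back-resist 5.02 Frad 0.76 Fz 4.0 tz 0.05 gap 12.9
```

>>> drive_tool --travel '[[0,-0.08,0],[0,0,0],[0,0,0]]' --dr '[[0,0,0.01],[0,0,0],[0,0,0]]' --gripper '[0.1,0.1,0.1]'

```text
clock: 5.57
tool_pos: [621.1, 45.9, 86.7]
orientation: [3.065, -0.675, -0.002]
wrist_force: [-3.1, -4.0, 4.5]
finger_gap: 13.5
gripper_force: 20.0
```

```bash
python3 s.py
```

```text
t 5.57 r 81.1 ang 0.698 yaw 0.719 z 86.7 | Fdraw-back-resist 4.91 Frad 1.22 Fz 4.5 tz 0.10 gap 13.5
```

>>> drive_tool --travel '[[0,-0.08,0],[0,0,0],[0,0,0]]' --dr '[[0,0,0.01],[0,0,0],[0,0,0]]' --gripper '[0.1,0.1,0.1]'

```text
clock: 5.82
tool_pos: [621.5, 46.7, 86.7]
orientation: [3.062, -0.691, -0.002]
wrist_force: [-2.3, -4.6, 3.8]
finger_gap: 13.7
gripper_force: 20.0
```

```bash
python3 s.py
```

```text
t 5.82 r 81.1 ang 0.708 yaw 0.729 z 86.7 | Fdraw-back-resist 5.11 Frad 0.24 Fz 3.8 tz 0.16 gap 13.7
```

>>> drive_tool --travel '[[0,-0.08,0],[0,0,0],[0,0,0]]' --dr '[[0,0,0.01],[0,0,0],[0,0,0]]' --gripper '[0.1,0.1,0.1]'

```text
clock: 6.07
tool_pos: [621.8, 47.5, 86.7]
orientation: [3.059, -0.706, -0.002]
wrist_force: [-3.6, -3.9, 3.6]
finger_gap: 13.5
gripper_force: 20.0
```

```bash
python3 s.py
```

```text
t 6.07 r 81.1 ang 0.719 yaw 0.739 z 86.7 | Fdraw-back-resist 5.03 Frad 1.63 Fz 3.6 tz 0.06 gap 13.5
```

>>> drive_tool --travel '[[0,-0.08,0],[0,0,0],[0,0,0]]' --dr '[[0,0,0.01],[0,0,0],[0,0,0]]' --gripper '[0.1,0.1,0.1]'

```text
clock: 6.32
tool_pos: [622.2, 48.2, 86.7]
orientation: [3.055, -0.721, -0.002]
wrist_force: [-3.2, -4.0, 3.7]
finger_gap: 13.4
gripper_force: 20.0
```

```bash
python3 s.py
```

```text
t 6.32 r 81.1 ang 0.729 yaw 0.749 z 86.7 | Fdraw-back-resist 5.01 Frad 1.17 Fz 3.7 tz 0.14 gap 13.4
```

>>> drive_tool --travel '[[0,-0.08,0],[0,0,0],[0,0,0]]' --dr '[[0,0,0.01],[0,0,0],[0,0,0]]' --gripper '[0.1,0.1,0.1]'

```text
clock: 6.57
tool_pos: [622.6, 49.2, 86.7]
orientation: [3.052, -0.737, -0.001]
wrist_force: [-3.4, -5.2, 3.0]
finger_gap: 13.3
gripper_force: 20.0
```

```bash
python3 s.py
```

```text
t 6.57 r 81.1 ang 0.742 yaw 0.759 z 86.7 | Fdraw-back-resist 6.15 Frad 0.81 Fz 3.0 tz 0.02 gap 13.3
```

>>> drive_tool --travel '[[0,-0.08,0],[0,0,0],[0,0,0]]' --dr '[[0,0,0.01],[0,0,0],[0,0,0]]' --gripper '[0.1,0.1,0.1]'

```text
clock: 6.82
tool_pos: [623.2, 50.4, 86.7]
orientation: [3.049, -0.752, -0.001]
wrist_force: [-3.5, -3.9, 5.1]
finger_gap: 13.3
gripper_force: 20.0
```

```bash
python3 s.py
```

```text
t 6.82 r 81.1 ang 0.758 yaw 0.769 z 86.7 | Fdraw-back-resist 5.09 Frad 1.29 Fz 5.1 tz 0.12 gap 13.3
```

>>> drive_tool --travel '[[0,-0.08,0],[0,0,0],[0,0,0]]' --dr '[[0,0,0.01],[0,0,0],[0,0,0]]' --gripper '[0.1,0.1,0.1]'

```text
clock: 7.07
tool_pos: [623.9, 51.7, 86.7]
orientation: [-3.046, 0.768, -0.001]
wrist_force: [-2.0, -2.1, 4.4]
finger_gap: 13.7
gripper_force: 20.0
```

```bash
python3 s.py
```

```text
t 7.07 r 81.1 ang 0.777 yaw 0.780 z 86.7 | Fdraw-back-resist 2.74 Frad 0.75 Fz 4.4 tz -0.02 gap 13.7
```

Force dropped (2.7 N): the sear is passing the roller. Smaller steps now.

>>> drive_tool --travel '[[0,-0.06,0],[0,0,0],[0,0,0]]' --dr '[[0,0,0.0075],[0,0,0],[0,0,0]]' --gripper '[0.1,0.1,0.1]'

```text
clock: 7.32
tool_pos: [624.1, 51.9, 86.7]
orientation: [3.043, -0.78, 0.0]
wrist_force: [-3.6, -3.0, 5.6]
finger_gap: 13.6
gripper_force: 20.0
```

```bash
python3 s.py
```

```text
t 7.32 r 81.1 ang 0.780 yaw 0.787 z 86.7 | Fdraw-back-resist 4.38 Frad 1.75 Fz 5.6 tz -0.00 gap 13.6
```

>>> drive_tool --travel '[[0,-0.06,0],[0,0,0],[0,0,0]]' --dr '[[0,0,0.0075],[0,0,0],[0,0,0]]' --gripper '[0.1,0.1,0.1]'

```text
clock: 7.57
tool_pos: [624.1, 52.0, 86.7]
orientation: [3.039, -0.79, -0.001]
wrist_force: [-4.6, -5.6, 6.2]
finger_gap: 13.2
gripper_force: 20.0
```

```bash
python3 s.py
```

```text
t 7.57 r 81.1 ang 0.781 yaw 0.795 z 86.7 | Fdraw-back-resist 7.10 Frad 1.39 Fz 6.2 tz 0.06 gap 13.2
```

>>> drive_tool --travel '[[0,-0.06,0],[0,0,0],[0,0,0]]' --dr '[[0,0,0.0075],[0,0,0],[0,0,0]]' --gripper '[0.1,0.1,0.1]'

```text
clock: 7.82
tool_pos: [624.4, 52.5, 86.7]
orientation: [3.036, -0.802, -0.001]
wrist_force: [-4.3, -5.4, 6.5]
finger_gap: 13.4
gripper_force: 20.0
```

```bash
python3 s.py
```

```text
t 7.82 r 81.1 ang 0.788 yaw 0.802 z 86.7 | Fdraw-back-resist 6.82 Frad 1.19 Fz 6.5 tz 0.03 gap 13.4
```

>>> drive_tool --travel '[[0,-0.06,0],[0,0,0],[0,0,0]]' --dr '[[0,0,0.0075],[0,0,0],[0,0,0]]' --gripper '[0.1,0.1,0.1]'

```text
clock: 8.07
tool_pos: [624.7, 53.0, 86.7]
orientation: [3.033, -0.813, -0.001]
wrist_force: [-3.3, -5.8, 5.8]
finger_gap: 13.8
gripper_force: 20.0
```

```bash
python3 s.py
```

```text
t 8.07 r 81.1 ang 0.795 yaw 0.809 z 86.7 | Fdraw-back-resist 6.64 Frad 0.04 Fz 5.8 tz 0.08 gap 13.8
```

>>> drive_tool --travel '[[0,-0.06,0],[0,0,0],[0,0,0]]' --dr '[[0,0,0.0075],[0,0,0],[0,0,0]]' --gripper '[0.1,0.1,0.1]'

```text
clock: 8.32
tool_pos: [624.9, 53.5, 86.7]
orientation: [3.03, -0.825, -0.001]
wrist_force: [-4.8, -5.6, 6.4]
finger_gap: 13.4
gripper_force: 20.0
```

```bash
python3 s.py
```

```text
t 8.32 r 81.1 ang 0.803 yaw 0.817 z 86.7 | Fdraw-back-resist 7.23 Frad 1.39 Fz 6.4 tz 0.08 gap 13.4
```

>>> drive_tool --travel '[[0,-0.06,0],[0,0,0],[0,0,0]]' --dr '[[0,0,0.0075],[0,0,0],[0,0,0]]' --gripper '[0.1,0.1,0.1]'

```text
clock: 8.57
tool_pos: [625.1, 53.8, 86.7]
orientation: [3.026, -0.836, -0.001]
wrist_force: [-4.8, -6.3, 6.7]
finger_gap: 13.7
gripper_force: 20.0
```

```bash
python3 s.py
```

```text
t 8.57 r 81.1 ang 0.807 yaw 0.824 z 86.7 | Fdraw-back-resist 7.84 Frad 1.02 Fz 6.7 tz 0.06 gap 13.7
```

>>> drive_tool --travel '[[0,-0.06,0],[0,0,0],[0,0,0]]' --dr '[[0,0,0.0075],[0,0,0],[0,0,0]]' --gripper '[0.1,0.1,0.1]'

```text
clock: 8.82
tool_pos: [625.3, 54.0, 86.6]
orientation: [3.022, -0.847, -0.002]
wrist_force: [-6.0, -7.1, 7.9]
finger_gap: 13.5
gripper_force: 20.0
```

```bash
python3 s.py
```

```text
t 8.82 r 81.1 ang 0.810 yaw 0.832 z 86.6 | Fdraw-back-resist 9.20 Frad 1.63 Fz 7.9 tz 0.07 gap 13.5
```

>>> drive_tool --travel '[[0,0.1,0],[0,0.1,0],[0,0.1,0],[0,0,0],[0,0,0]]' --dr '[[0,0,-0.0125],[0,0,-0.0125],[0,0,-0.0125],[0,0,0],[0,0,0]]' --gripper '[0.1,0.1,0.1,0.1,0.1]'

```text
clock: 9.23
tool_pos: [624.1, 52.0, 86.7]
orientation: [3.039, -0.791, -0.001]
wrist_force: [-4.5, -5.1, 5.9]
finger_gap: 13.4
gripper_force: 20.0
```

```bash
python3 s.py
```

```text
t 9.23 r 81.1 ang 0.781 yaw 0.795 z 86.7 | Fdraw-back-resist 6.62 Frad 1.54 Fz 5.9 tz 0.03 gap 13.4
```

>>> drive_tool --travel '[[0,0.06,0],[0,0,0],[0,0,0]]' --dr '[[0,0,-0.0075],[0,0,0],[0,0,0]]' --gripper '[0.1,0.1,0.1]'

```text
clock: 9.48
tool_pos: [624.1, 51.9, 86.7]
orientation: [3.043, -0.78, 0.0]
wrist_force: [-3.4, -4.0, 5.7]
finger_gap: 13.8
gripper_force: 20.0
```

```bash
python3 s.py
```

```text
t 9.48 r 81.1 ang 0.780 yaw 0.787 z 86.7 | Fdraw-back-resist 5.10 Frad 1.11 Fz 5.7 tz 0.05 gap 13.8
```

>>> drive_tool --travel '[[0,0.06,0],[0,0,0],[0,0,0]]' --dr '[[0,0,-0.0075],[0,0,0],[0,0,0]]' --gripper '[0.1,0.1,0.1]'

```text
clock: 9.73
tool_pos: [624.0, 51.8, 86.7]
orientation: [-3.046, 0.768, -0.001]
wrist_force: [-1.8, -1.9, 4.9]
finger_gap: 13.5
gripper_force: 20.0
```

```bash
python3 s.py
```

```text
t 9.73 r 81.1 ang 0.779 yaw 0.780 z 86.7 | Fdraw-back-resist 2.54 Frad 0.66 Fz 4.9 tz 0.02 gap 13.5
```

>>> drive_tool --travel '[[0,0.06,0],[0,0,0],[0,0,0]]' --dr '[[0,0,-0.0075],[0,0,0],[0,0,0]]' --gripper '[0.1,0.1,0.1]'

```text
clock: 9.98
tool_pos: [623.9, 51.7, 86.7]
orientation: [-3.048, 0.757, -0.002]
wrist_force: [1.0, 1.9, 4.0]
finger_gap: 13.4
gripper_force: 20.0
```

```bash
python3 s.py
```

```text
t 9.98 r 81.1 ang 0.777 yaw 0.772 z 86.7 | Fdraw-back-resist -2.14 Frad -0.02 Fz 4.0 tz -0.01 gap 13.4
```

>>> drive_tool --travel '[[0,0,0],[0,0,0],[0,0,0],[0,0,0],[0,0,0]]' --dr '[[0,0,0],[0,0,0],[0,0,0],[0,0,0],[0,0,0]]' --gripper '[0.35,0.35,0.35,0.35,0.35]'

```text
clock: 10.4
tool_pos: [623.0, 51.0, 85.9]
orientation: [3.049, -0.757, -0.001]
wrist_force: [-0.2, 1.0, 0.2]
finger_gap: 32.6
gripper_force: 0.0
```

```bash
python3 s.py
```

```text
t 10.40 r 81.6 ang 0.764 yaw 0.772 z 85.9 | Fdraw-back-resist -0.81 Frad 0.62 Fz 0.2 tz 0.01 gap 32.6
```

Rise clear.

>>> drive_tool --travel '[[0,0,-1],[0,0,-2.5],[0,0,-3],[0,0,-2.5],[0,0,-1]]' --dr '[[0,0,0],[0,0,0],[0,0,0],[0,0,0],[0,0,0]]' --gripper '[0.35,0.35,0.35,0.35,0.35]'

```text
clock: 10.82
tool_pos: [625.6, 50.8, 191.7]
orientation: [-3.048, 0.757, -0.012]
wrist_force: [0.3, -0.4, 0.2]
finger_gap: 32.9
gripper_force: 0.0
```

>>> drive_tool --travel '[[0,0,0],[0,0,0],[0,0,0]]' --dr '[[0,0,0],[0,0,0],[0,0,0]]' --gripper '[0,0,0]'

```text
clock: 11.07
tool_pos: [622.3, 51.1, 184.4]
orientation: [3.049, -0.757, -0.005]
wrist_force: [0.0, 0.0, 0.5]
finger_gap: 16.4
gripper_force: 0.0
```

```bash
python3 s.py; python3 - <<'E'
from station import status, eyes
from h import *
f=eyes.grab_frame("wrist");im=f["pixels"]
a=.78;th=.28556;R=np.array([[np.cos(th),-np.sin(th)],[np.sin(th),np.cos(th)]])
for r,z in((80,95),(195,68),(118,52)):
    w=[*(R@[-r*np.cos(a),r*np.sin(a)]+[695.46,13.42]),z];u=proj(f,w)[0];print(r,np.round(w,1),u)
    cv2.drawMarker(im,tuple(int(x) for x in u),(0,0,255),0,12,1)
cv2.imwrite("pics/w1.png",im)
s=status.read_state();print(s["tool_pos"],s["qpos"].round(2))
E
```

```text
t 11.07 r 82.3 ang 0.761 yaw 0.772 z 184.4 | Fdraw-back-resist -0.00 Frad 0.00 Fz 0.5 tz -0.05 gap 16.4
80 [625.   51.4  95. ] [317.41456507 253.27723969]
195 [523.8 106.   68. ] [316.79384138 388.00718759]
118 [591.6  69.4  52. ] [317.45789533 286.44633701]
[622.12134233  51.11090166 184.05818195] [-0.1   0.23  1.66  0.    1.26  1.96]
```

View pics/w1.png

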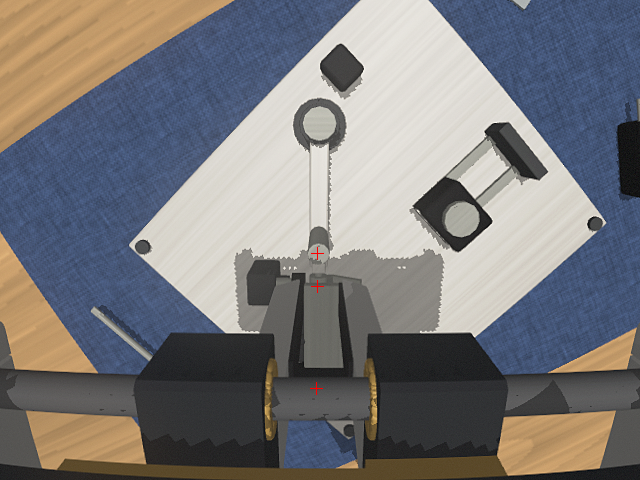

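>>> drive_tool --travel '[[-2,-0.1,0],[-3.5,-0.1,0],[-3.5,-0.05,0],[-2.27,0,0],[0,0,0]]' --dr '[[0,0,0],[0,0,0],[0,0,0],[0,0,0],[0,0,0]]' --gripper '[0,0,0,0,0]'

```text
clock: 11.53
tool_pos: [520.7, 107.8, 184.0]
orientation: [3.049, -0.753, -0.009]
wrist_force: [-0.6, 0.0, -0.8]
finger_gap: 0.2
gripper_force: 0.0
```

>>> drive_tool --travel '[[0,0,2],[0,0,3],[0,0,2],[0,0,1],[0,0,0]]' --dr '[[0,0,0],[0,0,0],[0,0,0],[0,0,0],[0,0,0]]' --gripper '[0,0,0,0,0]'

```text
clock: 11.95
tool_pos: [522.9, 105.7, 102.9]
orientation: [3.047, -0.757, -0.01]
wrist_force: [-0.5, 0.2, 1.3]
finger_gap: 0.3
gripper_force: 0.0
```

```bash
python3 s.py
```

```text
t 11.95 r 195.7 ang 0.776 yaw 0.773 z 102.9 | Fdraw-back-resist 0.08 Frad 0.47 Fz 1.3 tz -0.02 gap 0.3
```

>>> drive_tool --travel '[[0,0,1.2],[0,0,0.4],[0,0,0.4],[0,0,0.4],[0,0,0]]' --dr '[[0,0,0],[0,0,0],[0,0,0],[0,0,0],[0,0,0]]' --gripper '[0,0,0,0,0]'

```text
clock: 12.37
tool_pos: [525.1, 105.9, 82.3]
orientation: [-3.049, 0.757, -0.0]
wrist_force: [0.2, 0.6, -0.1]
finger_gap: 0.4
gripper_force: 0.0
```

```bash
python3 s.py;  python3 - <<'E'
from station import eyes
import cv2
cv2.imwrite("pics/side2.png",cv2.resize(eyes.grab_frame("side")["pixels"][150:350,220:487],None,fx=3,fy=3))
E
```

```text
t 12.37 r 193.9 ang 0.783 yaw 0.772 z 82.3 | Fdraw-back-resist -0.61 Frad 0.11 Fz -0.1 tz 0.01 gap 0.4
```

View pics/side2.png

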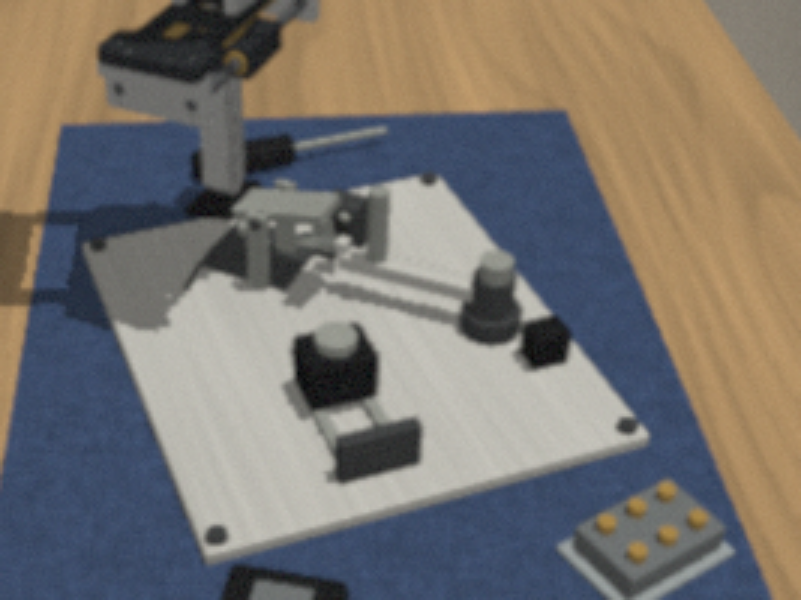

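The hammer is still cocked (bar pointing to the bracket at about (330,260)), the carriage is at its start, and the fingertips are at the paddle (220,195). I'll press deeper.

>>> drive_tool --travel '[[0,0,0.3],[0,0,0.2],[0,0,0],[0,0,0]]' --dr '[[0,0,0],[0,0,0],[0,0,0],[0,0,0]]' --gripper '[0,0,0,0]'

```text
clock: 12.75
tool_pos: [525.6, 105.9, 78.0]
orientation: [-3.049, 0.757, -0.002]
wrist_force: [0.5, 0.2, 3.2]
finger_gap: 0.5
gripper_force: 1.4
```

```bash
cat > c.py <<'E'
from station import eyes
from h import *
import sys
f=eyes.grab_frame("side");im=f["pixels"]
th=.28556;R=np.array([[np.cos(th),-np.sin(th)],[np.sin(th),np.cos(th)]])
w=lambda r,a,z:[*(R@[-r*np.cos(a),r*np.sin(a)]+[695.46,13.42]),z]
# post mid at rest / cocked; sensor top at start / end
for n,p in(("post0",w(80,0,80)),("postC",w(80,.78,80)),("sensor0",[*(R@[-118,-27]+[695.46,13.42]),57]),("sensorE",[*(R@[-118,-62]+[695.46,13.42]),57])):
    u=proj(f,p)[0].round().astype(int);print(n,u,cv2.blur(im,(3,3))[u[1],u[0]])
cv2.imwrite(sys.argv[1],cv2.resize(im[150:350,220:487],None,fx=3,fy=3))
E
python3 s.py; python3 c.py pics/side3.png
```

```text
t 12.75 r 193.4 ang 0.784 yaw 0.772 z 78.0 | Fdraw-back-resist -0.42 Frad -0.34 Fz 3.2 tz -0.03 gap 0.5
post0 [346 238] [87 93 92]
postC [346 219] [183 191 193]
sensor0 [331 261] [120 126 127]
sensorE [339 273] [144 154 152]
```

View pics/side3.png

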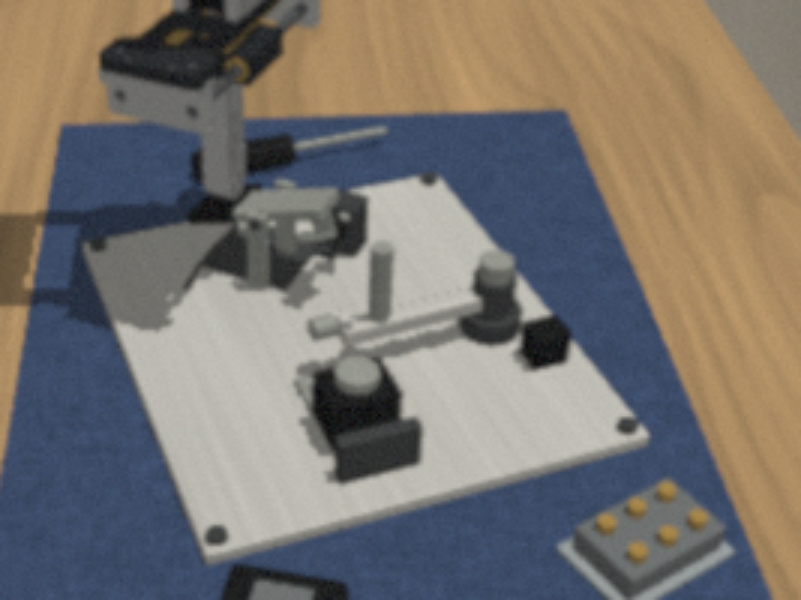

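The hammer is back at rest (post at (380,285)) and the carriage is against its end stop at (360,410). Next I move clear.

>>> drive_tool --travel '[[0,0,-1],[0,0,-2.5],[0,0,-3.5],[0,0,-3],[0,0,-1.5]]' --dr '[[0,0,0],[0,0,0],[0,0,0],[0,0,0],[0,0,0]]' --gripper '[0,0,0,0,0]'

```text
clock: 13.22
tool_pos: [526.4, 106.1, 197.0]
orientation: [-3.048, 0.756, -0.008]
wrist_force: [0.5, -0.0, -0.2]
finger_gap: 0.4
gripper_force: 0.0
```

>>> drive_tool --travel '[[0,0,0],[0,0,0],[0,0,0],[0,0,0],[0,0,0]]' --dr '[[0,0,0],[0,0,0],[0,0,0],[0,0,0],[0,0,0]]' --gripper '[0.1,0.1,0.1,0.1,0.1]'

```text
clock: 13.63
tool_pos: [523.9, 105.9, 190.6]
orientation: [3.048, -0.757, -0.005]
wrist_force: [0.3, 0.3, 0.3]
finger_gap: 9.4
gripper_force: 0.0
```

```bash
python3 c.py pics/side4.png; python3 s.py; python3 -c "
from station import ctrl
print(ctrl.finish_job())"
```

```text
post0 [346 238] [88 93 92]
postC [346 219] [179 188 189]
sensor0 [331 261] [143 150 151]
sensorE [339 273] [142 151 149]
t 13.68 r 194.7 ang 0.781 yaw 0.772 z 190.9 | Fdraw-back-resist 0.57 Frad 0.24 Fz -0.1 tz 0.01 gap 9.5
the job is handed in; nothing more can be done
None
```

The hammer caught at about 0.78 rad and stayed cocked after I let go; one trigger press knocked the carriage to its end stop, the arm is clear, and the job was handed in at 13.7 s (no verdict was returned).

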